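# Fetch the rear pail from a crowded hook

### The job

The small steel pail at the back of the crowded hook is wanted. Take off the pail hanging in front of it and hang that one on the arm of the empty hook stand; then take the rear pail off and stand it upright on the middle of the single coaster at the front of the worktop.

Things in the scene. Friction and masses are not known exactly. Their poses are not given: they have to be found in the camera images.
- front_pail: round steel pail, 66 mm to the rim, 56 across, ~0.15 kg, hanging upright, front (robot side) of the crowded hook, axis 26-40 mm from its tip. Origin: underside centre; z up; -x along the arm to the tip. Wire loop: crown underside (rests on arm) at z 118, free 50 above rim. On it a wooden grip 14 thick (x), 44 (y), z 124-158: pinch from above across x; fingers below z 120 hit the arm.
- rear_pail: lower steel pail, 50 mm to the rim, 56 across, base 52, ~0.15 kg, hanging behind front_pail by the post, 62-78 mm from it, axis 98-108 from the hook's tip. Origin, axes as front_pail. Crown underside z 102; wooden grip 14 (x) x 44 (y), z 108-142; fingers stay above z 104 while it hangs. To free a pail: lift 20-25 mm, draw it along its -x until its body is past the tip.
- spare_hook: empty hook stand, fixed; the crowded one is identical, either may be on the left. Origin: worktop, foot of the post; z up; from the post's top a level 8 mm bar (arm) points along -x. Arm's top at z 175 mm, straight from x -14 to -148; then an upturned ball tip at x -156, top at z 188. Wooden foot x -170 to 40, y -50 to 50, 14 high. Carry pails past it on the robot's side.
- coaster: flat square coaster, 98 x 98 x 6 mm, fixed, alone near the front edge of the worktop; origin: centre of its underside, on the worktop (its top is 6 mm higher); z up. The stack of like coasters at the back is not meant.

How it is judged:
On the way:
1. the front pail hangs freely from the arm of the spare hook, let go, while the rear pail is still away from the coaster (x of front_pail in the frame of spare_hook between -0.15 and -0.02 m and y of front_pail in the frame of spare_hook between -0.02 and 0.02 m and height (world z) of front_pail between 0.045 and 0.066 m and angle between front_pail's own z axis and vertical below 0.26 rad and linear speed of front_pail below 0.05 m/s and contact force between each of the arm, the fingers and front_pail below 0.1 N and horizontal distance between rear_pail and coaster above 0.1 m), for 0.2 s.
At the end, for the whole second after the job is handed in: The front pail hangs by its handle from the arm of the spare hook (anywhere between post and tip, within 15 degrees of upright, let go and nearly still), and the rear pail stands upright on the coaster (its axis within 25 mm of the coaster's middle, within 7 degrees of upright), let go and at rest (x of front_pail in the frame of spare_hook between -0.15 and -0.02 m and y of front_pail in the frame of spare_hook between -0.02 and 0.02 m and height (world z) of front_pail between 0.045 and 0.066 m and angle between front_pail's own z axis and vertical below 0.26 rad and linear speed of front_pail below 0.05 m/s and contact force between each of the arm, the fingers and front_pail below 0.1 N and horizontal distance between rear_pail and coaster below 0.025 m and height (world z) of rear_pail between 0.002 and 0.012 m and angle between rear_pail's own z axis and vertical below 0.12 rad and linear speed of rear_pail below 0.03 m/s); the robot touches nothing.
It also fails if it takes over 54 s, if anything falls off the work surface, if the arm or the gripper's body presses on something with over 40 N, if the wrist force passes 120 N, or if a joint passes its speed limit or range.

### The arm

A 6-joint arm with a two-finger parallel gripper is mounted at the origin on a cart in front of the work surface, level with it; the furniture and walls round the work are solid. World frame = base frame: x ahead of the robot, y to its left, z up, the work surface at z = 0. Lengths are in m, angles in rad, forces in N, time in s.
With the tool pointing down it reaches from about 0.225 to 0.875 m from the base axis. Payload 3.4 kg.
Tool frame: the origin (TCP) lies between the finger pads; the fingertips stand 11 mm ahead of it and the grasp point (between the pads) lies 8 mm behind it; z points along the fingers, y is the line along which they close (so a half turn about z gives the same grasp; the last joint's range is limited). The gripper opens to 85 mm and grips with 20 to 120 N. Pads are 22 mm wide; open, the fingers measure 114 mm over their backs; the gripper's body (76 mm by 85 mm) begins 54 mm behind the grasp point. The pads swing forward as they close: fully open they stand 13 mm farther back than shut.
Start: joints at [-1.421, 0.276, 1.505, -0, 1.361, -0.121], TCP at [0.154, -0.554, 0.242] pointing down, gripper open.
Joint ranges: [-2.89, 2.89], [-0.75, 2.08], [0.22, 2.7], [-1.18, 4.32], [0.11, 2.71], [-2.7, 2.7]. Speed limits (rad/s): [2.57, 2.57, 3.14, 3.14, 3.14, 3.14].

### API

Orientations are given as a unit quaternion [w, x, y, z].
In Python, from rig import sensors, eyes, manip gives the robot as it stands.
- The arm moves only by the tool drive_tool, never from a script. Its argument "deltas" is a list of rows, each an object with "linear": the shift along the world's x, y, z in mm, a list of three; "twist": the turn about the world's z in degrees; "claw": the opening, from 0 (shut) to 1 (fully open). In form: [{"linear": [tx, ty, tz], "twist": twist, "claw": claw}, ...]. A call has 1 to 12 rows; each row is the pose to reach, as a shift and turn from the pose commanded when the call began; what a row does not reach only later rows make up. A row lasts 1/12 s, in which the tool goes at most 41.7 mm and 7.16 degrees, less where a joint would pass 70% of its speed; a pose out of reach is approached as far as the arm can. A call with a gripper value outside its range is refused whole. The fingers move at their own pace and stop on an object; "squeeze" is the grip in N (left out, the last holds). Time passes only in rows, so rows that repeat a pose let the fingers close. It gives the time, the measured TCP pose, the force, the opening and the grip force at its end, in the units of the state.
- sensors.get_state(): the state, without advancing time (a new reading comes with each control period).
- eyes.get_image(name): name is "side" or "top"; returns the picture (420x560x3 uint8, red, green, blue); there is no depth.
- eyes.camera_model(name): a dict with "intrinsics" (3x3 intrinsics, pixels), "R" (3x3) and "t" (3): a world point X has camera coordinates R X + t. Camera axes: x right, y down, z forward; pixel columns grow to the right and rows downward; lengths in m; the calibration is good to about 2 mm. A picture is of the moment at which its call begins. camera_model takes no time and is no camera call.
- manip.sign_off(): hands the job in; it is judged then, once.
The state is a dict: "clock": time; "qpos": joint angles; "qd": joint speeds; "effort": joint torques, N m; "position": TCP position; "ee_rot": TCP orientation; "contact_force": force on the tool from outside, world axes, zero at the start; "moment": the same for the moment, N m; "width": finger opening in m; "gripper_force": force on a finger pad.
Only numpy, scipy, OpenCV 4.12 (cv2) and the standard library are available. Lean on these libraries where they do the work, as an engineer would, in place of code of your own. Each camera call takes 0.05 s, during which the arm holds its last target. There are 200 camera calls.

## Working session

There is one attempt and no reset: what is moved stays moved. The work goes in short steps, Python scripts to look and compute and a tool call to move; the robot and the scene stay as the last step left them, time stands still between calls to the robot, and variables do not carry over. Pictures are saved under pics/ and viewed, at most 12 in all, crops included, and the job is handed in when it is done.

Besides the shell and the picture viewer there is one more tool, called after ">>>" as name(argument=value, ...), one argument or row to a line, values as JSON. drive_tool: Moves the arm, as the interface text tells. Its arguments: {"type":"object","properties":{"deltas":{"type":"array","items":{"type":"object","properties":{"linear":{"type":"array","items":{"type":"number"}},"twist":{"type":"number"},"claw":{"type":"number"}}}},"squeeze":{"type":"number"}},"required":["deltas"]}

```bash
mkdir -p pics
cat > h.py <<'E'
import numpy as np, cv2
from rig import sensors, eyes, manip
def snap(n,f):
    im=eyes.get_image(n); cv2.imwrite(f'pics/{f}.png',im[:,:,::-1]); return im
def ray(n,u,v):
    m=eyes.camera_model(n);K=np.array(m['intrinsics']);R=np.array(m['R']);t=np.array(m['t'])
    return -R.T@t, R.T@np.linalg.solve(K,[u,v,1.])
def onz(n,u,v,z):
    o,d=ray(n,u,v); return o+d*(z-o[2])/d[2]
def tri(a,b):
    A=[];B=[]
    for n,u,v in (a,b):
        o,d=ray(n,u,v); d=d/np.linalg.norm(d);P=np.eye(3)-np.outer(d,d);A.append(P);B.append(P@o)
    X=np.linalg.lstsq(np.vstack(A),np.hstack(B),rcond=None)[0]
    return X, [np.linalg.norm(p@X-b) for p,b in zip(A,B)]
def proj(n,X):
    m=eyes.camera_model(n);p=np.array(m['intrinsics'])@(np.array(m['R'])@np.array(X)+np.array(m['t']));return p[:2]/p[2]
E
python3 - <<'E'
from h import *
for n in('side','top'):
    snap(n,n+'0'); o,d=ray(n,280,210); print(n,o,d)
    print(eyes.camera_model(n)['intrinsics'])
print(sensors.get_state())
E
```

```text
side [0.24112071 0.94253779 0.51341501] [ 0.29743782 -0.8454996  -0.44349085]
[[410.7754406    0.         281.48394823]
 [  0.         410.7754406  208.70668697]
 [  0.           0.           1.        ]]
top [0.28557638 0.12003612 1.22164286] [ 0.2183148  -0.0146894  -0.97592392]
[[530.93457438   0.         276.79114421]
 [  0.         530.93457438 201.3064824 ]
 [  0.           0.           1.        ]]
{'clock': 0.1, 'qpos': array([-1.42098845e+00,  2.76537948e-01,  1.50600272e+00, -6.43097142e-06,
        1.36069812e+00, -1.20993940e-01]), 'qd': array([ 0.0008905 , -0.00050732, -0.00237943, -0.00111039, -0.00085851,
        0.00068684]), 'effort': array([ 1.24945254e-03, -4.17699552e+01, -2.46405655e+01, -1.13329975e-04,
        5.76256891e-03, -1.74578219e-05]), 'position': array([ 0.15374332, -0.55359864,  0.24152418]), 'ee_rot': array([-8.22936807e-04,  9.90846867e-01,  1.34988181e-01, -1.50013959e-05]), 'contact_force': array([0.69416113, 0.41064025, 0.43519069]), 'moment': array([ 0.00381297,  0.0110932 , -0.00837528]), 'gripper_force': 0.0, 'width': 0.085303770875086}
```

View pics/side0.png

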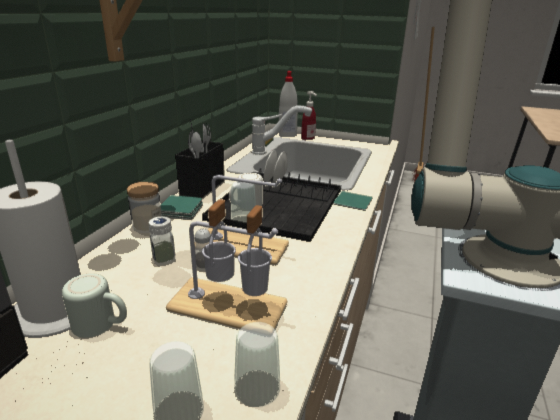

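View pics/top0.png

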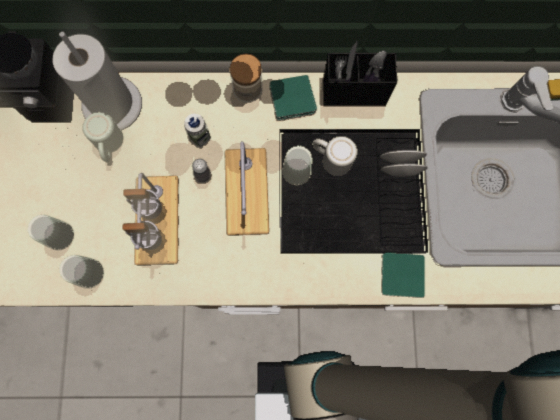

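The crowded hook is at left in the top view, with its foot near (156,220) and grips near (135,193) and (133,227). The empty hook is at (245,190) and the lone front coaster at (403,275). In the side view the grips are at (217,212) and (255,216). I'll zoom in for accuracy.

Run:
```python
from h import *
s=cv2.imread('pics/side0.png');t=cv2.imread('pics/top0.png')
a=cv2.resize(s[160:340,160:300],None,fx=3.3,fy=3.3,interpolation=2)[:594,:400]
b=cv2.resize(t[130:280,110:280],None,fx=2.35,fy=2.35,interpolation=2)
c=np.zeros((600,800,3),np.uint8)
a=cv2.resize(s[165:330,165:295],(390,495),interpolation=2); c[:495,:390]=a
b=cv2.resize(t[130:275,120:253],(399,435),interpolation=2); c[:435,400:799]=b
cv2.imwrite('pics/crop0.png',c)
# coaster
h=cv2.cvtColor(t,cv2.COLOR_BGR2HSV)
for nm,im in(('top',t),('side',s)):
  h=cv2.cvtColor(im,cv2.COLOR_BGR2HSV)
  m=cv2.inRange(h,(75,80,40),(100,255,200))
  for q in cv2.findContours(m,0,2)[0]:
    if cv2.contourArea(q)>300:
      r=cv2.minAreaRect(q);print(nm,'green',r,onz(nm,*r[0],.006).round(4))
  m=cv2.inRange(h,(8,60,80),(25,255,255))
  for q in cv2.findContours(m,0,2)[0]:
    if cv2.contourArea(q)>60:
      r=cv2.minAreaRect(q);print(nm,'wood',r,onz(nm,*r[0],.014).round(4), cv2.contourArea(q))
```

```text
top green ((403.0, 274.0), (44.0, 40.0), 90.0) [ 0.4073 -0.1785  0.006 ]
top green ((292.7439880371094, 95.59201049804688), (36.134864807128906, 40.07034683227539), 79.69515228271484) [0.8475 0.0688 0.006 ]
top wood ((135.00001525878906, 227.00003051757812), (21.21320343017578, 19.79899024963379), 45.0) [0.5161 0.4367 0.014 ] 183.0
top wood ((137.9297332763672, 191.25718688964844), (22.213672637939453, 25.661598205566406), 47.29060745239258) [0.6013 0.4349 0.014 ] 281.5
top wood ((155.99998474121094, 219.49996948242188), (43.99999237060547, 90.99998474121094), -0.0) [0.5336 0.3892 0.014 ] 2138.5
top wood ((246.3354034423828, 190.90985107421875), (87.69770812988281, 43.308509826660156), 88.45184326171875) [0.6018 0.1807 0.014 ] 3206.0
top wood ((233.5, 97.5), (25.223264694213867, 12.163503646850586), 50.194427490234375) [0.8387 0.2146 0.014 ] 134.5
top wood ((192.60118103027344, 92.61868286132812), (23.391857147216797, 53.14630126953125), 86.42366790771484) [0.8517 0.3153 0.014 ] 851.0
top wood ((553.0, 88.0), (18.0, 12.0), 90.0) [ 0.8644 -0.5762  0.014 ] 167.0
top wood ((265.0, 90.5)
[... 1548 characters left out ...]
458496094, 289.8390197753906), (19.497169494628906, 151.54872131347656), 12.87500286102295) [0.3099 0.2656 0.014 ] 1280.0
side wood ((254.5, 211.0), (12.0, 15.0), 90.0) [0.638  0.0229 0.014 ] 102.0
side wood ((215.8451385498047, 204.82301330566406), (6.6791181564331055, 18.62627410888672), 48.8140754699707) [0.7526 0.0287 0.014 ] 91.5
side wood ((382.45001220703125, 197.65000915527344), (5.692098617553711, 25.61444854736328), 18.434946060180664) [ 0.3238 -0.2039  0.014 ] 73.0
side wood ((142.0, 188.0), (12.0, 30.0), 90.0) [1.0115 0.0101 0.014 ] 274.5
side wood ((540.0380249023438, 125.04483032226562), (40.94142532348633, 35.128238677978516), 4.763641834259033) [-0.2997 -1.4129  0.014 ] 852.5
```

View pics/crop0.png

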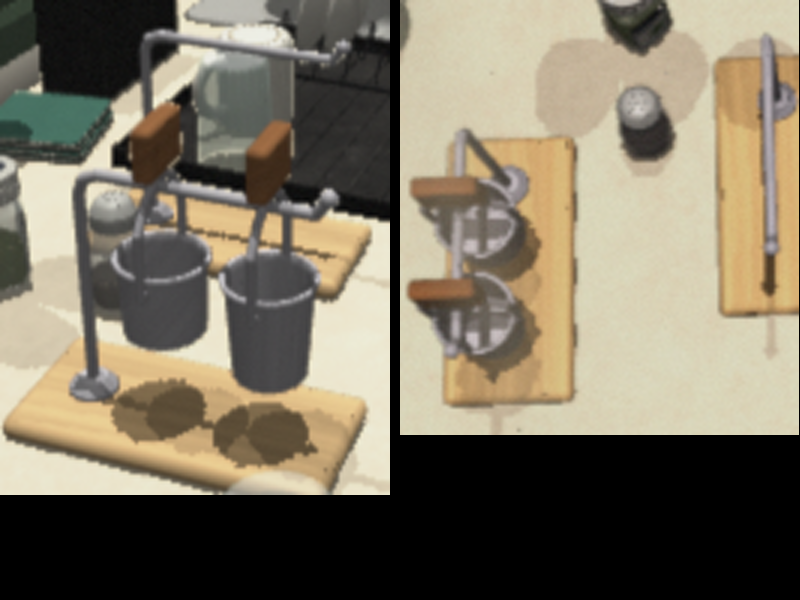

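The zoom shows both arms running almost along world -x, with ball tips at these full-image pixels: crowded hook (275,232) side and (137,247) top, spare hook (279,182) side and (244,212) top. Next I triangulate the grips, tips and bends.

Run:
```python
from h import *
for nm,a,b in [('spare tip',(279,181.7),(243.7,211.7)),('spare bend',(215,178.5),(242.7,143.5)),('crowd tip',(275,231.7),(136.7,246.7)),('crowd bend',(192.3,225),(140.7,174.3))]:
    print(nm,tri(('side',)+a,('top',)+b))
g={}
for nm,(x0,y0,x1,y1) in {'top':(115,180,165,240),'side':(205,190,268,235)}.items():
  im=cv2.imread(f'pics/{nm}0.png');h=cv2.cvtColor(im,cv2.COLOR_BGR2HSV)
  m=cv2.inRange(h,(3,110,40),(18,255,175));k=np.zeros_like(m);k[y0:y1,x0:x1]=m[y0:y1,x0:x1]
  L=[]
  for q in cv2.findContours(k,0,2)[0]:
    A=cv2.contourArea(q)
    if A>40:
      p=cv2.boundingRect(q);M=cv2.moments(q);c=(M['m10']/M['m00'],M['m01']/M['m00']);L.append((c,p));print(nm,A,c,p,cv2.minAreaRect(q))
  g[nm]=sorted(L,key=lambda l:-l[0][1] if nm=='top' else -l[0][0])
for a,b in zip(g['side'],g['top']): print(tri(('side',)+a[0],('top',)+b[0]))
```

```text
spare tip (array([0.51487719, 0.17717081, 0.17872221]), [np.float64(0.000619947605597791), np.float64(0.0006199476055972765)])
spare bend (array([0.66565358, 0.18187695, 0.16363577]), [np.float64(7.363062872938644e-05), np.float64(7.36306287285952e-05)])
crowd tip (array([0.44450164, 0.38723417, 0.18073977]), [np.float64(0.00023742059431945323), np.float64(0.00023742059431916762)])
crowd bend (array([0.59832436, 0.39213353, 0.16395991]), [np.float64(3.755187483768039e-05), np.float64(3.755187483709986e-05)])
top 106.5 (133.01721439749608, 226.2942097026604) (123, 223, 21, 9) ((133.0841522216797, 226.84158325195312), (7.4627790451049805, 20.298757553100586), 84.2894058227539)
top 64.0 (134.2734375, 191.7421875) (124, 189, 21, 6) ((134.0, 191.5), (5.0, 20.0), 90.0)
side 277.0 (253.84296028880865, 218.89891696750902) (247, 205, 15, 28) ((254.0, 218.5), (14.0, 27.0), 0.0)
side 282.5 (216.38230088495575, 212.21592920353982) (208, 200, 17, 26) ((216.0, 212.5), (25.0, 16.0), 90.0)
(array([0.48112071, 0.39166691, 0.19960087]), [np.float64(0.000948203393479387), np.float64(0.0009482033934798685)])
(array([0.55017978, 0.39302077, 0.19950041]), [np.float64(0.0016744365948476792), np.float64(0.0016744365948484245)])
```

>>> drive_tool(
  deltas=[
    {"linear":[40,40,60],"twist":6,"claw":0.55},
    {"linear":[60,80,90],"twist":12,"claw":0.55},
    {"linear":[329,945,90],"twist":76,"claw":0.55},
    {"linear":[329,945,90],"twist":76,"claw":0.55},
    {"linear":[329,945,90],"twist":76,"claw":0.55},
    {"linear":[329,945,90],"twist":76,"claw":0.55},
    {"linear":[329,945,90],"twist":76,"claw":0.55},
    {"linear":[329,945,90],"twist":76,"claw":0.55},
    {"linear":[329,945,90],"twist":76,"claw":0.55},
    {"linear":[329,945,90],"twist":76,"claw":0.55},
    {"linear":[329,945,90],"twist":76,"claw":0.55},
    {"linear":[329,945,90],"twist":76,"claw":0.55},
  ],
)

```text
clock: 1.1
position: [0.3198, -0.109, 0.3138]
ee_rot: [0.0, 0.697, 0.717, 0.0]
contact_force: [0.6, 0.2, 1.1]
width: 0.0469
gripper_force: 0.0
```

>>> drive_tool(
  deltas=[
    {"linear":[160,490,10],"twist":0,"claw":0.55},
    {"linear":[160,490,10],"twist":0,"claw":0.55},
    {"linear":[160,490,10],"twist":0,"claw":0.55},
    {"linear":[160,490,10],"twist":0,"claw":0.55},
    {"linear":[160,490,10],"twist":0,"claw":0.55},
    {"linear":[160,490,10],"twist":0,"claw":0.55},
    {"linear":[160,490,10],"twist":0,"claw":0.55},
    {"linear":[160,490,10],"twist":0,"claw":0.55},
    {"linear":[160,490,10],"twist":0,"claw":0.55},
    {"linear":[160,490,10],"twist":0,"claw":0.55},
    {"linear":[160,490,10],"twist":0,"claw":0.55},
    {"linear":[160,490,10],"twist":0,"claw":0.55},
  ],
)

```text
clock: 2.1
position: [0.4752, 0.3663, 0.323]
ee_rot: [0.0, 0.697, 0.717, -0.0]
contact_force: [0.7, -0.0, -0.3]
width: 0.0469
gripper_force: 0.0
```

>>> drive_tool(
  deltas=[
    {"linear":[0,0,0],"twist":0,"claw":0.55},
    {"linear":[0,0,0],"twist":0,"claw":0.55},
  ],
)

```text
clock: 2.27
position: [0.4753, 0.3659, 0.3216]
ee_rot: [-0.0, 0.697, 0.717, -0.001]
contact_force: [0.7, 0.2, -0.3]
width: 0.0472
gripper_force: 0.0
```

>>> drive_tool(
  deltas=[
    {"linear":[8,25,-20],"twist":0,"claw":0.55},
    {"linear":[8,25,-50],"twist":0,"claw":0.55},
    {"linear":[8,25,-80],"twist":0,"claw":0.55},
    {"linear":[8,25,-105],"twist":0,"claw":0.55},
    {"linear":[8,25,-122],"twist":0,"claw":0.55},
    {"linear":[8,25,-122],"twist":0,"claw":0.55},
  ],
)

```text
clock: 2.77
position: [0.4806, 0.3861, 0.1974]
ee_rot: [-0.001, 0.698, 0.716, -0.005]
contact_force: [-0.7, -0.5, 0.4]
width: 0.0468
gripper_force: 0.0
```

Run:
```python
from h import *
a=snap('side','s1')[:,:,::-1];b=snap('top','t1')[:,:,::-1]
c=np.zeros((600,800,3),np.uint8)
c[:495,:390]=cv2.resize(a[150:315,165:295],(390,495),interpolation=2)
c[:435,400:799]=cv2.resize(b[130:275,80:213],(399,435),interpolation=2)
cv2.imwrite('pics/c1.png',c);print(sensors.get_state()['position'],sensors.get_state()['contact_force'])
```

```text
[0.48305804 0.3879618  0.20172484] [0.92868658 0.27580483 0.42471889]
```

View pics/c1.png

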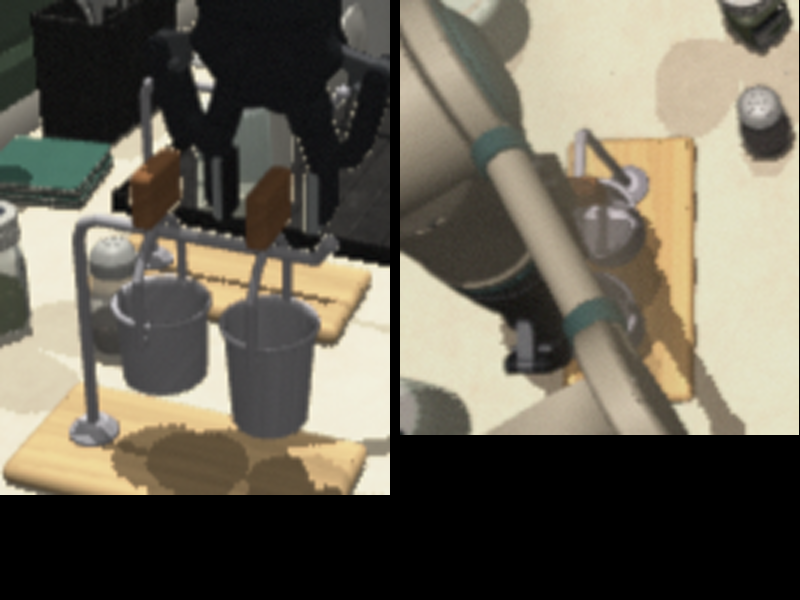

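The side view shows the fingers at crop columns 225 and 325, straddling the front grip at 270 and clear of the rear grip at 157. I'll close here.

>>> drive_tool(
  deltas=[
    {"linear":[0,0,0],"twist":0,"claw":0.1},
    {"linear":[0,0,0],"twist":0,"claw":0.1},
    {"linear":[0,0,0],"twist":0,"claw":0.1},
    {"linear":[0,0,0],"twist":0,"claw":0.1},
    {"linear":[0,0,0],"twist":0,"claw":0.1},
  ],
  squeeze=50,
)

```text
clock: 3.28
position: [0.4838, 0.3895, 0.2034]
ee_rot: [0.0, 0.698, 0.716, 0.001]
contact_force: [-0.9, -0.9, 6.2]
width: 0.013
gripper_force: 50.7
```

>>> drive_tool(
  deltas=[
    {"linear":[0,0,8],"twist":0,"claw":0.1},
    {"linear":[0,0,16],"twist":0,"claw":0.1},
    {"linear":[0,0,24],"twist":0,"claw":0.1},
    {"linear":[0,0,24],"twist":0,"claw":0.1},
    {"linear":[-12,0,24],"twist":0,"claw":0.1},
    {"linear":[-24,0,24],"twist":0,"claw":0.1},
    {"linear":[-36,-1,24],"twist":0,"claw":0.1},
    {"linear":[-48,-1,24],"twist":0,"claw":0.1},
    {"linear":[-60,-1,24],"twist":0,"claw":0.1},
    {"linear":[-75,-2,24],"twist":0,"claw":0.1},
    {"linear":[-90,-2,24],"twist":0,"claw":0.1},
    {"linear":[-90,-2,24],"twist":0,"claw":0.1},
  ],
)

```text
clock: 4.28
position: [0.3892, 0.3868, 0.2257]
ee_rot: [-0.001, 0.697, 0.717, -0.001]
contact_force: [0.2, -0.7, -1.3]
width: 0.0132
gripper_force: 49.8
```

>>> drive_tool(
  deltas=[
    {"linear":[0,0,0],"twist":0,"claw":0.1},
  ],
)

```text
clock: 4.37
position: [0.3923, 0.3873, 0.2259]
ee_rot: [0.0, 0.697, 0.717, 0.0]
contact_force: [0.5, -0.1, -0.3]
width: 0.0129
gripper_force: 49.8
```

Run:
```python
from h import *
s=cv2.imread('pics/side0.png')
a=snap('side','s2')[:,:,::-1];b=snap('top','t2')[:,:,::-1]
c=np.zeros((600,800,3),np.uint8)
c[:495,:390]=cv2.resize(a[150:315,180:310],(390,495),interpolation=2)
c[:435,400:799]=cv2.resize(b[130:275,125:258],(399,435),interpolation=2)
cv2.imwrite('pics/c2.png',c);print(sensors.get_state()['position'],sensors.get_state()['contact_force'])
```

```text
[0.39372843 0.38740793 0.22582748] [ 0.58257138 -1.01706755 -1.25916322]
```

View pics/c2.png

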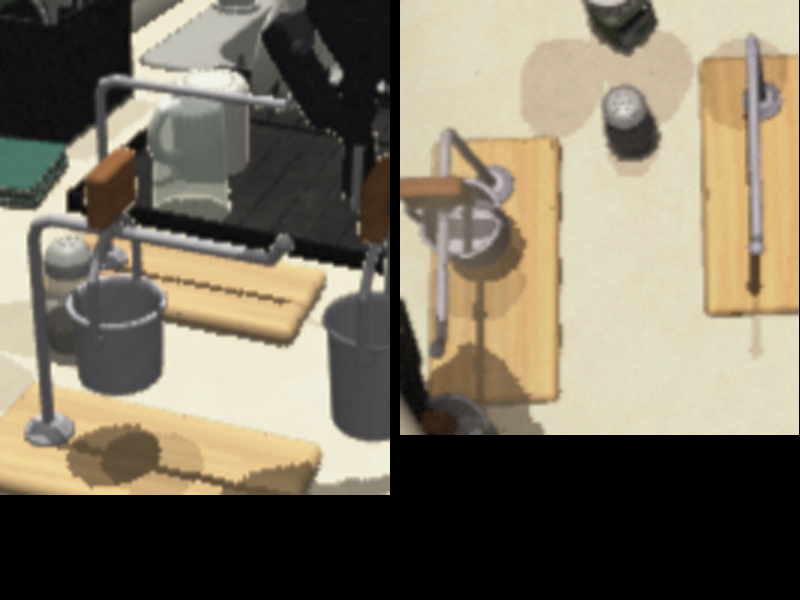

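The front pail is off, at the right edge of the side crop. The crowded arm is now visible in full (ball at crop (438,350), bend at (448,133)), and so is the spare arm (ball at (756,245), bend at (751,40)). I'll compute both arm lines.

Run:
```python
from h import *
f=lambda cx,cy:(125+(cx-400)/3,130+cy/3)
for nm,L in {'crowd':[(447,135,.171),(444,170,.171),(440,325,.171),(438,348,.18)],'spare':[(751,45,.171),(751.5,60,.171),(756,230,.171),(756,246,.18)]}.items():
    for x,y,z in L: print(nm,onz('top',*f(x,y),z).round(4))
m=cv2.imread('pics/t2.png')
for y in range(150,211,10):  # spare arm centre by low saturation
    h=cv2.cvtColor(m,cv2.COLOR_BGR2HSV)[y,232:255]; i=np.where(h[:,1]<70)[0]; 
    if len(i): print(y,i.min()+232,i.max()+232,onz('top',i.mean()+232,y,.171).round(4))
for y in range(205,240,8):
    h=cv2.cvtColor(m,cv2.COLOR_BGR2HSV)[y,130:165]; i=np.where(h[:,1]<70)[0]; 
    if len(i): print(y,i+130,onz('top',i.mean()+130,y,.171).round(4))
# side: spare tip
print(tri(('side',180+287/3,150+102/3),('top',*f(756,246))))
```

```text
crowd [0.5948 0.3903 0.171 ]
crowd [0.5699 0.391  0.171 ]
crowd [0.4631 0.3875 0.171 ]
crowd [0.4462 0.3857 0.18  ]
spare [0.6598 0.1829 0.171 ]
spare [0.6488 0.1824 0.171 ]
spare [0.5277 0.1779 0.171 ]
spare [0.5146 0.1773 0.18  ]
150 241 244 [0.6488 0.1817 0.171 ]
160 240 250 [0.6269 0.1763 0.171 ]
170 241 244 [0.6053 0.1812 0.171 ]
180 241 244 [0.5839 0.181  0.171 ]
190 241 244 [0.5626 0.1807 0.171 ]
200 242 245 [0.5416 0.1784 0.171 ]
210 242 245 [0.5207 0.1782 0.171 ]
205 [130 131 132 133 134 135 136 137 138 139 140 141 142 143 144 145 146 147
 148 149 150 151 152 153 154 155 156 157 158 159 160] [0.5314 0.378  0.171 ]
213 [130 131 132 133 134 135 136 137 138 139 140 141 142 143 144 145 146 147
 148 149 150 151 152 153 154 155 156 157 158 159] [0.5148 0.3781 0.171 ]
221 [130 131 132 133 134 137 138 139 140] [0.4984 0.3965 0.171 ]
229 [130 131 132 133 134 137 138 139 140] [0.482  0.3955 0.171 ]
237 [130 131 132 133 134 137 138 139 140] [0.4658 0.3946 0.171 ]
(array([0.51872079, 0.17837699, 0.17236867]), [np.float64(0.0024674782028449526), np.float64(0.002467478202845471)])
```

>>> drive_tool(
  deltas=[
    {"linear":[5,-30,2],"twist":0,"claw":0.1},
    {"linear":[10,-65,2],"twist":0,"claw":0.1},
    {"linear":[16,-100,2],"twist":0,"claw":0.1},
    {"linear":[22,-135,2],"twist":0,"claw":0.1},
    {"linear":[28,-165,2],"twist":0,"claw":0.1},
    {"linear":[32,-190,2],"twist":0,"claw":0.1},
    {"linear":[36,-208,2],"twist":0,"claw":0.1},
    {"linear":[36,-208,2],"twist":0,"claw":0.1},
    {"linear":[36,-208,2],"twist":0,"claw":0.1},
    {"linear":[36,-208,2],"twist":0,"claw":0.1},
  ],
)

```text
clock: 5.3
position: [0.4299, 0.1794, 0.2276]
ee_rot: [-0.0, 0.698, 0.716, 0.0]
contact_force: [-0.2, 0.5, -1.4]
width: 0.0129
gripper_force: 49.6
```

Run:
```python
from h import *
a=snap('side','s3')[:,:,::-1];b=snap('top','t3')[:,:,::-1]
c=np.zeros((600,800,3),np.uint8)
c[:495,:390]=cv2.resize(a[130:295,200:330],(390,495),interpolation=2)
c[:435,400:799]=cv2.resize(b[160:305,180:313],(399,435),interpolation=2)
cv2.imwrite('pics/c3.png',c);print(sensors.get_state()['position'],sensors.get_state()['contact_force'])
```

```text
[0.42948448 0.17992026 0.22750653] [-0.2286022   0.29408392 -1.79064328]
```

View pics/c3.png

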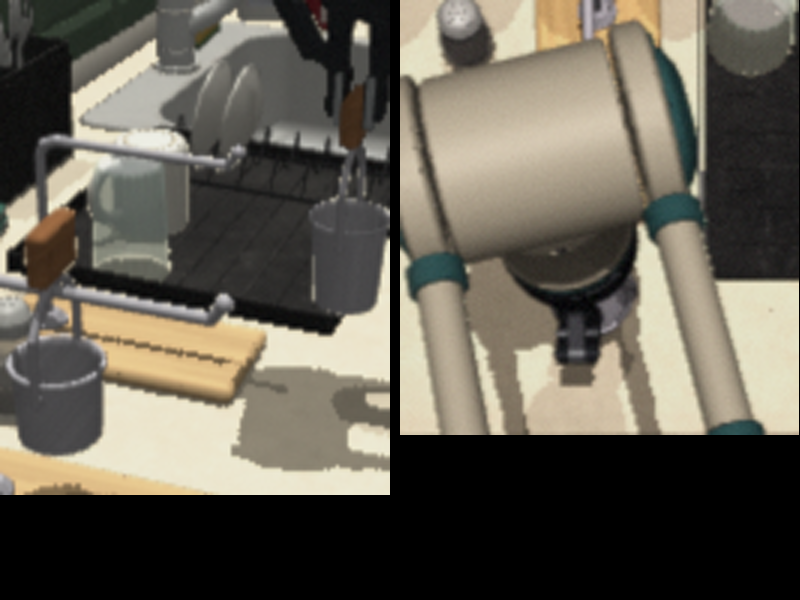

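The side view shows the pail hanging level from the grip at crop (350,250), in front of the spare ball at (235,155). Now I insert it over the tip.

>>> drive_tool(
  deltas=[
    {"linear":[10,0,0],"twist":0,"claw":0.1},
    {"linear":[25,0,0],"twist":0,"claw":0.1},
    {"linear":[40,0,0],"twist":0,"claw":0.1},
    {"linear":[55,0,0],"twist":0,"claw":0.1},
    {"linear":[70,0,0],"twist":0,"claw":0.1},
    {"linear":[85,0,0],"twist":0,"claw":0.1},
    {"linear":[100,1,0],"twist":0,"claw":0.1},
    {"linear":[115,1,0],"twist":0,"claw":0.1},
    {"linear":[127,1,0],"twist":0,"claw":0.1},
    {"linear":[135,2,0],"twist":0,"claw":0.1},
    {"linear":[135,2,0],"twist":0,"claw":0.1},
    {"linear":[135,2,0],"twist":0,"claw":0.1},
  ],
)

```text
clock: 6.4
position: [0.5642, 0.1814, 0.2271]
ee_rot: [-0.0, 0.698, 0.717, -0.001]
contact_force: [-0.0, 0.7, -1.8]
width: 0.0129
gripper_force: 49.6
```

>>> drive_tool(
  deltas=[
    {"linear":[0,0,-6],"twist":0,"claw":0.1},
    {"linear":[0,0,-12],"twist":0,"claw":0.1},
    {"linear":[0,0,-18],"twist":0,"claw":0.1},
    {"linear":[0,0,-22],"twist":0,"claw":0.1},
    {"linear":[0,0,-24],"twist":0,"claw":0.1},
    {"linear":[0,0,-24],"twist":0,"claw":0.1},
    {"linear":[0,0,-24],"twist":0,"claw":0.1},
  ],
)

```text
clock: 6.98
position: [0.5638, 0.181, 0.2037]
ee_rot: [-0.0, 0.698, 0.716, -0.0]
contact_force: [-1.5, 0.3, 1.1]
width: 0.0131
gripper_force: 50.0
```

Run:
```python
from h import *
a=snap('side','s4')[:,:,::-1]
cv2.imwrite('pics/c4.png',cv2.resize(a[130:295,180:330],(545,600),interpolation=2));print(sensors.get_state()['position'],sensors.get_state()['contact_force'])
```

```text
[0.56389592 0.18096506 0.20369795] [-1.68213359 -0.256931    0.74907707]
```

View pics/c4.png

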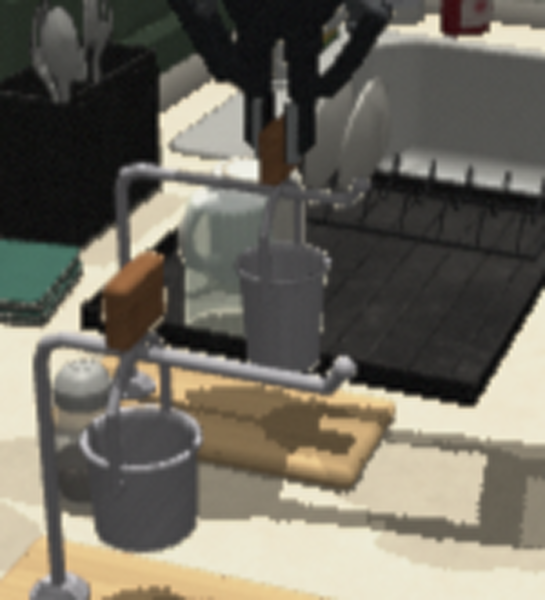

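The pail's loop sits on the spare arm mid-span at crop (280,190), and the force shows the arm has taken the weight. I'll release and rise.

>>> drive_tool(
  deltas=[
    {"linear":[0,0,0],"twist":0,"claw":0.2},
    {"linear":[0,0,0],"twist":0,"claw":0.3},
    {"linear":[0,0,0],"twist":0,"claw":0.4},
    {"linear":[0,0,0],"twist":0,"claw":0.55},
    {"linear":[0,0,0],"twist":0,"claw":0.55},
    {"linear":[0,0,20],"twist":0,"claw":0.55},
    {"linear":[0,0,50],"twist":0,"claw":0.55},
    {"linear":[0,0,90],"twist":0,"claw":0.55},
    {"linear":[0,0,120],"twist":0,"claw":0.55},
    {"linear":[0,0,120],"twist":0,"claw":0.55},
    {"linear":[0,0,120],"twist":0,"claw":0.55},
    {"linear":[0,0,120],"twist":0,"claw":0.55},
  ],
)

```text
clock: 8.03
position: [0.5639, 0.1811, 0.3229]
ee_rot: [-0.0, 0.698, 0.716, -0.0]
contact_force: [0.4, -0.6, -0.4]
width: 0.0472
gripper_force: 0.0
```

Run:
```python
from h import *
a=snap('side','s5')[:,:,::-1];b=snap('top','t5')[:,:,::-1]
c=np.zeros((600,800,3),np.uint8)
c[:495,:390]=cv2.resize(a[130:295,180:310],(390,495),interpolation=2)
c[:435,400:799]=cv2.resize(b[130:275,120:253],(399,435),interpolation=2)
cv2.imwrite('pics/c5.png',c);print(sensors.get_state()['position'])
g={}
for n,im,(x0,y0,x1,y1) in (('top',b,(115,180,165,240)),('side',a,(195,190,240,235))):
  m=cv2.inRange(cv2.cvtColor(np.ascontiguousarray(im),cv2.COLOR_BGR2HSV),(3,110,40),(18,255,175));k=m[y0:y1,x0:x1]
  q=max(cv2.findContours(k,0,2)[0],key=cv2.contourArea);M=cv2.moments(q);g[n]=(n,M['m10']/M['m00']+x0,M['m01']/M['m00']+y0);print(g[n],cv2.boundingRect(q))
print(tri(g['side'],g['top']))
```

```text
[0.56351529 0.18098189 0.32170207]
('top', 134.35310734463278, 191.77683615819208) (9, 9, 21, 6)
('side', 216.41962174940898, 212.1802600472813) (13, 9, 17, 27)
(array([0.55014639, 0.39287553, 0.19949422]), [np.float64(0.0016373300051188992), np.float64(0.001637330005118443)])
```

View pics/c5.png

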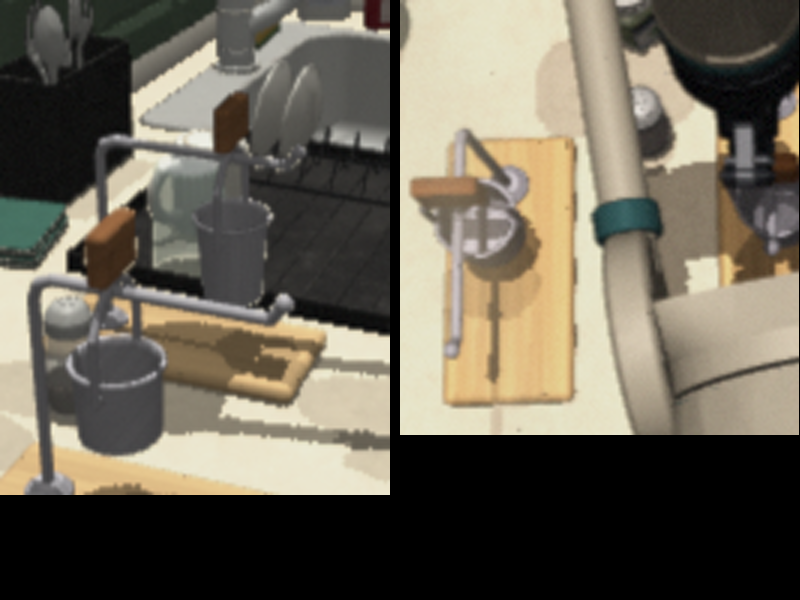

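The front pail hangs upright and released on the spare arm at side crop (232,250). The rear grip is unchanged at about (0.550, 0.393), so I go there next.

>>> drive_tool(
  deltas=[
    {"linear":[-2,40,0],"twist":0,"claw":0.5},
    {"linear":[-4,80,0],"twist":0,"claw":0.5},
    {"linear":[-6,120,0],"twist":0,"claw":0.5},
    {"linear":[-9,160,0],"twist":0,"claw":0.5},
    {"linear":[-11,195,0],"twist":0,"claw":0.5},
    {"linear":[-12,209,0],"twist":0,"claw":0.5},
    {"linear":[-12,209,0],"twist":0,"claw":0.5},
    {"linear":[-12,209,-30],"twist":0,"claw":0.5},
    {"linear":[-12,209,-65],"twist":0,"claw":0.5},
    {"linear":[-12,209,-95],"twist":0,"claw":0.5},
    {"linear":[-12,209,-112],"twist":0,"claw":0.5},
    {"linear":[-12,209,-119],"twist":0,"claw":0.5},
  ],
)

```text
clock: 9.13
position: [0.5505, 0.3872, 0.1998]
ee_rot: [-0.001, 0.698, 0.716, -0.004]
contact_force: [-0.5, -1.1, -1.5]
width: 0.0429
gripper_force: 0.0
```

>>> drive_tool(
  deltas=[
    {"linear":[0,0,0],"twist":0,"claw":0.5},
    {"linear":[0,0,0],"twist":0,"claw":0.5},
    {"linear":[0,0,0],"twist":0,"claw":0.1},
    {"linear":[0,0,0],"twist":0,"claw":0.1},
    {"linear":[0,0,0],"twist":0,"claw":0.1},
    {"linear":[0,0,0],"twist":0,"claw":0.1},
    {"linear":[0,0,0],"twist":0,"claw":0.1},
  ],
  squeeze=50,
)

```text
clock: 9.72
position: [0.5531, 0.3905, 0.2066]
ee_rot: [0.001, 0.698, 0.716, 0.002]
contact_force: [-1.1, -0.3, 5.9]
width: 0.0129
gripper_force: 51.1
```

>>> drive_tool(
  deltas=[
    {"linear":[0,0,8],"twist":0,"claw":0.1},
    {"linear":[0,0,16],"twist":0,"claw":0.1},
    {"linear":[0,0,24],"twist":0,"claw":0.1},
    {"linear":[0,0,24],"twist":0,"claw":0.1},
    {"linear":[-12,0,24],"twist":0,"claw":0.1},
    {"linear":[-24,0,24],"twist":0,"claw":0.1},
    {"linear":[-38,-1,24],"twist":0,"claw":0.1},
    {"linear":[-52,-1,24],"twist":0,"claw":0.1},
    {"linear":[-66,-2,24],"twist":0,"claw":0.1},
    {"linear":[-80,-2,24],"twist":0,"claw":0.1},
    {"linear":[-80,-2,24],"twist":0,"claw":0.1},
    {"linear":[-80,-2,24],"twist":0,"claw":0.1},
  ],
)

```text
clock: 10.72
position: [0.4709, 0.3881, 0.2286]
ee_rot: [0.0, 0.697, 0.717, -0.0]
contact_force: [0.3, -0.2, -2.7]
width: 0.0129
gripper_force: 50.0
```

>>> drive_tool(
  deltas=[
    {"linear":[-12,0,0],"twist":0,"claw":0.1},
    {"linear":[-26,-1,0],"twist":0,"claw":0.1},
    {"linear":[-42,-1,0],"twist":0,"claw":0.1},
    {"linear":[-58,-2,0],"twist":0,"claw":0.1},
    {"linear":[-74,-2,0],"twist":0,"claw":0.1},
    {"linear":[-85,-2,0],"twist":0,"claw":0.1},
    {"linear":[-90,-2,0],"twist":0,"claw":0.1},
    {"linear":[-90,-2,0],"twist":0,"claw":0.1},
  ],
)

```text
clock: 11.38
position: [0.3812, 0.3862, 0.2287]
ee_rot: [-0.0, 0.697, 0.717, 0.0]
contact_force: [-0.6, 0.3, -1.1]
width: 0.0132
gripper_force: 50.0
```

Run:
```python
from h import *
a=snap('side','s6')[:,:,::-1]
cv2.imwrite('pics/c6.png',cv2.resize(a[130:295,180:330],(545,600),interpolation=2));print(sensors.get_state()['position'],sensors.get_state()['contact_force'])
```

```text
[0.38229624 0.38638376 0.22879105] [ 0.01197208 -0.29629063 -1.51770209]
```

View pics/c6.png

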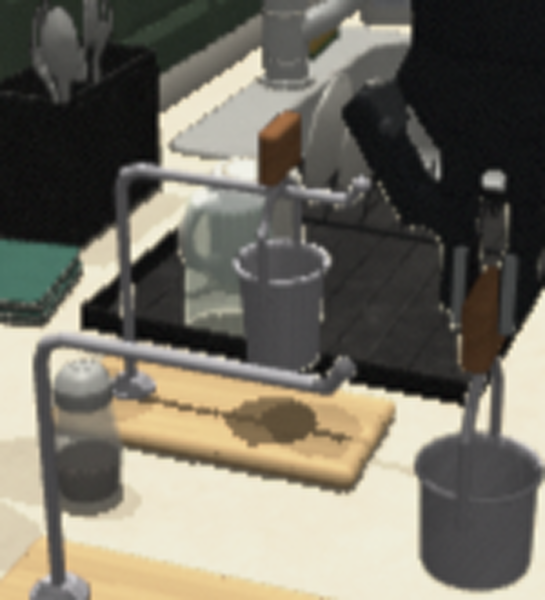

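The rear pail is free at crop (478,510), and the front pail still hangs at (285,310). I'll carry the rear pail past the front of the stands to the coaster at (0.407, -0.178).

>>> drive_tool(
  deltas=[
    {"linear":[1,-20,5],"twist":0,"claw":0.1},
    {"linear":[2,-50,10],"twist":0,"claw":0.1},
    {"linear":[4,-85,15],"twist":0,"claw":0.1},
    {"linear":[5,-120,15],"twist":0,"claw":0.1},
    {"linear":[7,-155,15],"twist":0,"claw":0.1},
    {"linear":[8,-190,15],"twist":0,"claw":0.1},
    {"linear":[10,-225,15],"twist":0,"claw":0.1},
    {"linear":[12,-260,15],"twist":0,"claw":0.1},
    {"linear":[13,-295,15],"twist":0,"claw":0.1},
    {"linear":[14,-330,15],"twist":0,"claw":0.1},
    {"linear":[16,-365,15],"twist":0,"claw":0.1},
    {"linear":[18,-400,15],"twist":0,"claw":0.1},
  ],
)

```text
clock: 12.43
position: [0.401, -0.0162, 0.244]
ee_rot: [0.001, 0.698, 0.716, 0.0]
contact_force: [0.7, 1.0, -0.4]
width: 0.0129
gripper_force: 50.0
```

>>> drive_tool(
  deltas=[
    {"linear":[2,-35,0],"twist":0,"claw":0.1},
    {"linear":[4,-70,0],"twist":0,"claw":0.1},
    {"linear":[5,-105,0],"twist":0,"claw":0.1},
    {"linear":[7,-135,0],"twist":0,"claw":0.1},
    {"linear":[7,-155,0],"twist":0,"claw":0.1},
    {"linear":[7,-163,0],"twist":0,"claw":0.1},
    {"linear":[7,-163,0],"twist":0,"claw":0.1},
    {"linear":[7,-163,0],"twist":0,"claw":0.1},
    {"linear":[7,-163,0],"twist":0,"claw":0.1},
  ],
)

```text
clock: 13.18
position: [0.4072, -0.1757, 0.2435]
ee_rot: [-0.0, 0.697, 0.717, 0.0]
contact_force: [0.0, 1.1, -2.5]
width: 0.013
gripper_force: 50.0
```

Run:
```python
from h import *
a=snap('side','s7')[:,:,::-1];b=snap('top','t7')[:,:,::-1]
c=np.zeros((600,800,3),np.uint8)
c[:400,:400]=cv2.resize(a[120:240,300:420],(400,400),interpolation=2)
c[:400,400:800]=cv2.resize(b[210:330,340:460],(400,400),interpolation=2)
cv2.imwrite('pics/c7.png',c);s=sensors.get_state();print(s['position'],s['contact_force'])
print(proj('side',[.407,-.178,.006]),proj('top',[.407,-.178,.006]),proj('side',[.407,-.178,.11]))
```

```text
[ 0.40724407 -0.17549523  0.24359209] [ 0.07933488  0.6720487  -1.67429205]
[352.66187367 198.91480487] [402.76923654 274.12130684] [356.30732811 165.95677761]
```

View pics/c7.png

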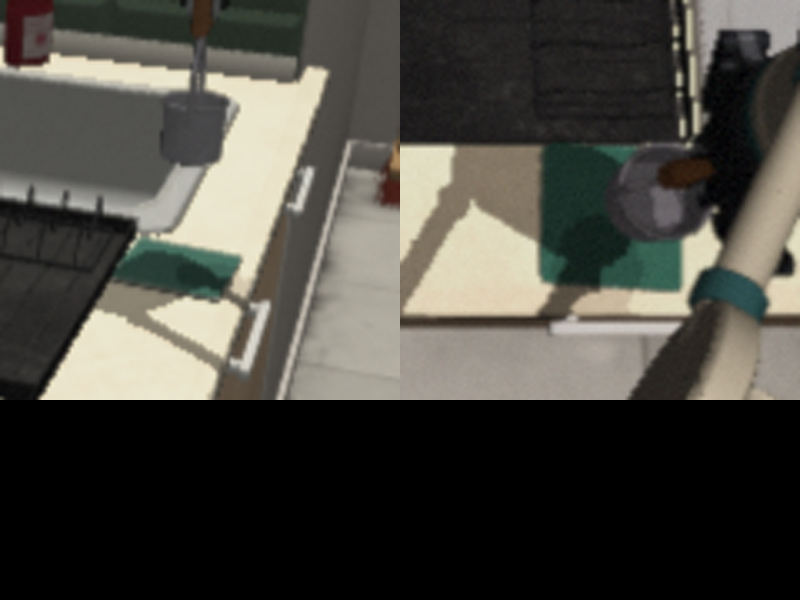

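The pail is held upright above the coaster, whose centre at side crop (180,266) and top crop (612,215) agrees with the computed position. I'll lower it.

>>> drive_tool(
  deltas=[
    {"linear":[0,-2,-20],"twist":0,"claw":0.1},
    {"linear":[0,-2,-45],"twist":0,"claw":0.1},
    {"linear":[0,-2,-70],"twist":0,"claw":0.1},
    {"linear":[0,-2,-88],"twist":0,"claw":0.1},
    {"linear":[0,-2,-97],"twist":0,"claw":0.1},
    {"linear":[0,-2,-100],"twist":0,"claw":0.1},
    {"linear":[0,-2,-102],"twist":0,"claw":0.1},
    {"linear":[0,-2,-102],"twist":0,"claw":0.1},
    {"linear":[0,-2,-102],"twist":0,"claw":0.1},
  ],
)

```text
clock: 14.03
position: [0.4082, -0.1792, 0.1426]
ee_rot: [0.001, 0.698, 0.717, 0.0]
contact_force: [-0.2, -0.6, -2.1]
width: 0.0128
gripper_force: 50.0
```

>>> drive_tool(
  deltas=[
    {"linear":[0,0,-1],"twist":0,"claw":0.1},
    {"linear":[0,0,-2],"twist":0,"claw":0.1},
    {"linear":[0,0,-2],"twist":0,"claw":0.1},
    {"linear":[0,0,-2],"twist":0,"claw":0.1},
  ],
)

```text
clock: 14.37
position: [0.4074, -0.1789, 0.1398]
ee_rot: [0.0, 0.698, 0.716, 0.0]
contact_force: [0.5, -0.7, -0.1]
width: 0.0127
gripper_force: 50.0
```

Contact is beginning. I'll go 1 mm further, then open.

>>> drive_tool(
  deltas=[
    {"linear":[0,0,-1],"twist":0,"claw":0.1},
    {"linear":[0,0,-1],"twist":0,"claw":0.1},
    {"linear":[0,0,-1],"twist":0,"claw":0.1},
  ],
)

```text
clock: 14.62
position: [0.4075, -0.1791, 0.1391]
ee_rot: [0.0, 0.698, 0.716, 0.0]
contact_force: [-2.4, -0.2, 4.8]
width: 0.013
gripper_force: 50.7
```

>>> drive_tool(
  deltas=[
    {"linear":[0,0,0],"twist":0,"claw":0.2},
    {"linear":[0,0,0],"twist":0,"claw":0.3},
    {"linear":[0,0,0],"twist":0,"claw":0.4},
    {"linear":[0,0,0],"twist":0,"claw":0.55},
    {"linear":[0,0,0],"twist":0,"claw":0.55},
    {"linear":[0,0,15],"twist":0,"claw":0.55},
    {"linear":[0,0,45],"twist":0,"claw":0.55},
    {"linear":[0,0,85],"twist":0,"claw":0.55},
    {"linear":[0,0,120],"twist":0,"claw":0.55},
    {"linear":[0,0,150],"twist":0,"claw":0.55},
    {"linear":[0,0,150],"twist":0,"claw":0.55},
    {"linear":[0,0,150],"twist":0,"claw":0.55},
  ],
)

```text
clock: 15.62
position: [0.4082, -0.1794, 0.2903]
ee_rot: [0.002, 0.698, 0.716, 0.0]
contact_force: [-0.8, 0.6, -0.1]
width: 0.0468
gripper_force: 0.0
```

Run:
```python
from h import *
a=snap('side','s8')[:,:,::-1]
cv2.imwrite('pics/c8.png',cv2.resize(a[130:270,200:400],(800,560),interpolation=2));s=sensors.get_state();print(s['position'],s['contact_force'],s['width'])
```

```text
[ 0.4072527  -0.17878186  0.28861732] [ 0.37163714 -0.3159704  -0.63715294] 0.04717272023975995
```

View pics/c8.png

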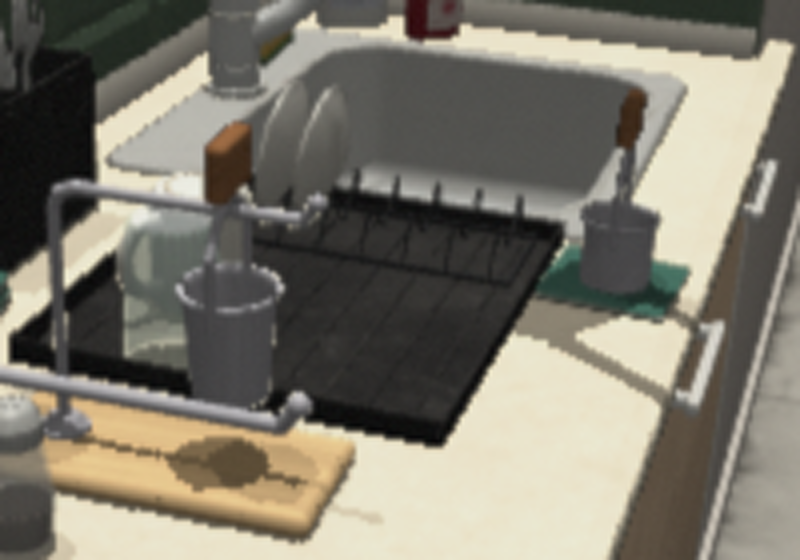

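The rear pail stands upright on the middle of the coaster at (615,250), the front pail hangs on the spare arm at (230,320), and the gripper is clear. I'm handing in.

```bash
python3 -c "
from rig import manip; print(manip.sign_off())"
```

```text
the job is handed in; nothing more can be done
None
```

The job is handed in at about 16 s on the clock: the last picture shows the front pail hanging free on the spare hook's arm and the rear pail upright on the middle of the coaster; `sign_off` returned no verdict.

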